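Clear the cafe counter: goods to their trays, then the used cups

ROBOT

A 7-joint arm with a two-finger parallel gripper is mounted at the origin on the work surface. World frame = base frame: x ahead of the robot, y to its left, z up, the work surface at z = 0. Lengths are in m, angles in degrees, forces in N, time in s.
With the tool pointing down it reaches from about 0.425 to 0.925 m from the base axis. Payload 6.8 kg.
Tool frame: the origin (TCP) lies midway between the tips of the shut fingers; the grasp point (between the pads) lies 19 mm behind it (bot.pinch_z is the distance from the TCP to the grasp point, in m); z points along the fingers, y is the line along which they close (so a half turn about z gives the same grasp; the last joint's range is limited). The gripper opens to 85 mm and grips with 20 to 120 N. Pads are 22 mm wide; open, the fingers measure 114 mm over their backs; the gripper's body (76 mm by 85 mm) begins 54 mm behind the grasp point. The pads swing forward as they close: fully open they stand 13 mm farther back than shut.
Start: joints at [-79.876, 27.33, 1.283, 89.118, -0.659, 63.558, -4.761], TCP at [0.19, 0.648, 0.231] pointing down, gripper open.
Joint ranges: [-169.35, 169.35], [-19.33, 120.38], [-80.79, 83.38], [13.8, 139.57], [-78.32, 258.32], [9.67, 109.79], [-169.56, 169.56]. Speed limits (degrees/s): [136.94, 136.94, 180, 180, 180, 180, 180].

INTERFACE

Orientations are given as a 3x3 rotation matrix whose columns are the frame's x, y, z axes.
In Python, from workcell import bot gives the robot as it stands.
- The arm moves only by the tool step_arm, never from a script. Its argument "plan" is a list of rows, each an object with "grip": the opening, from -1 (shut) to 1 (fully open); "delta_pos": the shift along the world's x, y, z normalised to -1 to 1, where 1 is 0.3 m, a list of three; "roll": the turn about the world's z normalised to -1 to 1, where 1 is 30 degrees. A call has 1 to 20 rows; each row is the pose to reach, as a shift and turn from the pose commanded when the call began; what a row does not reach only later rows make up. A row lasts 1/8 s, in which the tool goes at most 62.5 mm and 10.7 degrees, less where a joint would pass 70% of its speed; a pose out of reach is approached as far as the arm can. A call with a number of a shift or a turn outside -1 to 1 is refused whole. A call with a gripper value outside its range is refused whole. The fingers move at their own pace and stop on an object; the grip force is fixed at half the most. Time passes only in rows, so rows that repeat a pose let the fingers close. It gives the time, the measured TCP pose, the force, the opening and the grip force at its end, in the units of the state.
- bot.read_state(): the state, without advancing time (a new reading comes with each control period).
- bot.get_image(name): name is "scene" or "top" or "wrist"; returns the picture (400x640x3 uint8, red, green, blue); there is no depth.
- bot.camera_info(name): a dict with "fx", "fy", "cx", "cy" (pixels), "R" (3x3) and "t" (3): a world point X has camera coordinates R X + t. Camera axes: x right, y down, z forward; pixel columns grow to the right and rows downward; lengths in m; the calibration is good to about 2 mm. A picture is of the moment at which its call begins: read the wrist's pose just before it. camera_info takes no time and is no camera call; for the wrist camera it gives the pose at the moment of the call.
- bot.sign_off(): hands the job in; it is judged then, once.
The state is a dict: "time": time; "qpos": joint angles; "joint_vel": joint speeds; "effort": joint torques, N m; "ee_pos": TCP position; "tcp_rot": TCP orientation; "wrist_force": force on the tool from outside, world axes, zero at the start; "moment": the same for the moment, N m; "opening": opening from 0.0 (shut) to 1.0 (fully open); "gripper_force": force on a finger pad.
Only numpy, scipy, OpenCV 4.12 (cv2) and the standard library are available. Lean on these libraries where they do the work, as an engineer would, in place of code of your own. Each camera call takes 0.05 s, during which the arm holds its last target. There are 200 camera calls.

TASK

Clear this mixed handful off the counter: put both preserve jars in the wooden crate and the steel sugar shaker in the black caddy beside the salt pot, and only when those clean goods are all away put the two used espresso cups in the blue wash tray (do not shift the cups before that). Set everything down gently, standing upright on the floor of its tray, without dropping it, and let go; leave the pepper mill and the little plant where they are.

Things in the scene. Friction and masses are not known exactly. Their poses are not given: they have to be found in the camera images.
- honey: Honey jar, amber glass with a yellow lid, standing upright: 54 mm diameter up to 50 mm height, paper band round the middle, then a lid 50 mm in diameter from 56 to 70 mm height (its top). Origin: centre of the underside, z up. About 0.15 to 0.3 kg.
- jam: Jam jar, red with a white lid, standing upright: 54 mm diameter up to 50 mm height, paper band round the middle, then a lid 50 mm in diameter from 56 to 70 mm height (its top). Origin: centre of the underside, z up. About 0.15 to 0.3 kg.
- shaker: Sugar shaker, polished steel cylinder 48 mm in diameter with a dark band, straight up to 68 mm height, domed top to 85 mm. Origin: centre of the underside, z up. About 0.13 to 0.24 kg.
- cup1: Small white ceramic espresso cup with coffee dregs: 60 mm across the rim, 58 mm high, tapering to 58 mm at 25 mm up and 44 mm at the foot, wall 4 mm. Loop handle on its +y side, 20 to 46 mm up, reaching 48 mm from the axis; its own x direction is clear for fingers. Origin: centre of underside, z up. Its +y is within 0.6 rad of the world's +y at the start. 0.1 to 0.2 kg.
- cup2: The other used cup, exactly like cup1 in looks, size, origin, axes and starting yaw.
- crate: Shallow tray of pale wood, for the jars; empty at the start. Fixed to the counter; 150 mm (x) by 220 mm (y) outside, open on top, walls 5 mm thick and 25 mm high, inner floor 5 mm above the counter. Origin: centre of the underside; y runs along its length.
- washtray: Shallow blue plastic wash tray, for the used cups; empty at the start. Fixed to the counter; 150 mm (x) by 220 mm (y) outside, open on top, walls 5 mm thick and 25 mm high, inner floor 5 mm above the counter. Origin: centre of the underside; y runs along its length.
- caddy: Shallow black plastic caddy, for the shaker. Fixed to the counter; 150 mm (x) by 220 mm (y) outside, open on top, walls 5 mm thick and 25 mm high, inner floor 5 mm above the counter. Origin: centre of the underside; y runs along its length. A blue salt pot, 52 mm in diameter with a cork on top 66 mm above the counter, is fixed in its +y half, centred 60 mm from the origin; the -y half is free.
- mill: Bystander: dark wooden pepper mill, 50 mm diameter at the base, 128 mm high, loose. Origin: centre of the underside. Leave it. The mill, the plant and the five things to sort stand in any order in one uneven row on the robot's side of the trays, about 110 mm apart, with at least 26 mm between their bodies at the start (a cup's handle may take up most of such a gap).
- plant: Bystander: small succulent in a terracotta pot, 60 mm across the rim, about 80 mm high, loose. Origin: centre of the underside. Leave it. All else on the counter (scale, till screen, card terminal, napkins, bell, paper bags) is fixed and lies beyond the trays or more than 0.45 m to either side.
Things that resemble listed ones, but are neither listed nor needed, are in the scene too. Leave any purple or turquoise look-alike of the jam alone.

How it is judged (in metres and radians):
On the way, in this order (a step that is already met when the one before it is completed fails the run):
1. both jars stand in the crate and the shaker in the caddy, released (x of honey in the frame of crate between -0.06 and 0.06 m and y of honey in the frame of crate between -0.09 and 0.09 m and z of each of honey, jam in the frame of crate below 0.013 m and angle between each of honey, jam, shaker's own z axis and vertical below 0.15 rad and x of jam in the frame of crate between -0.06 and 0.06 m and y of jam in the frame of crate between -0.09 and 0.09 m and x of shaker in the frame of caddy between -0.06 and 0.06 m and y of shaker in the frame of caddy between -0.09 and 0.09 m and z of shaker in the frame of caddy below 0.013 m and linear speed of each of honey, jam, shaker below 0.03 m/s and contact force between the fingers and honey below 0.1 N and contact force between the fingers and jam below 0.1 N and contact force between the fingers and shaker below 0.1 N), for 0.2 s.
2. both cups stand in the wash tray, released, the goods still in place (x of honey in the frame of crate between -0.06 and 0.06 m and y of honey in the frame of crate between -0.09 and 0.09 m and z of each of honey, jam in the frame of crate below 0.013 m and angle between each of honey, jam, shaker, cup1, cup2's own z axis and vertical below 0.15 rad and x of jam in the frame of crate between -0.06 and 0.06 m and y of jam in the frame of crate between -0.09 and 0.09 m and x of shaker in the frame of caddy between -0.06 and 0.06 m and y of shaker in the frame of caddy between -0.09 and 0.09 m and z of shaker in the frame of caddy below 0.013 m and x of cup1 in the frame of washtray between -0.06 and 0.06 m and y of cup1 in the frame of washtray between -0.09 and 0.09 m and z of each of cup1, cup2 in the frame of washtray below 0.013 m and x of cup2 in the frame of washtray between -0.06 and 0.06 m and y of cup2 in the frame of washtray between -0.09 and 0.09 m and linear speed of each of cup1, cup2 below 0.03 m/s and contact force between the fingers and cup1 below 0.1 N and contact force between the fingers and cup2 below 0.1 N), for 0.2 s.
At the end, for the whole second after the job is handed in: Jars in the crate, shaker in the caddy, cups in the wash tray: each origin within 60 mm (tray x) and 90 mm (tray y) of the tray's centre and under 13 mm above its underside, upright within 0.15 rad, slower than 0.03 m/s and not touched by the fingers (all of step 2 and linear speed of each of honey, jam, shaker below 0.03 m/s and contact force between the fingers and honey below 0.1 N and contact force between the fingers and jam below 0.1 N and contact force between the fingers and shaker below 0.1 N).
It fails at once if a used cup is shifted more than 30 mm while a jar or the shaker is not standing in its tray (distance of any of cup1, cup2 from where it was at the start of the episode above 0.03 m and not ((x of honey in the frame of crate between -0.06 and 0.06 m and y of honey in the frame of crate between -0.09 and 0.09 m and z of honey in the frame of crate below 0.013 m and angle between honey's own z axis and vertical below 0.15 rad) and (x of jam in the frame of crate between -0.06 and 0.06 m and y of jam in the frame of crate between -0.09 and 0.09 m and z of jam in the frame of crate below 0.013 m and angle between jam's own z axis and vertical below 0.15 rad) and (x of shaker in the frame of caddy between -0.06 and 0.06 m and y of shaker in the frame of caddy between -0.09 and 0.09 m and z of shaker in the frame of caddy below 0.013 m and angle between shaker's own z axis and vertical below 0.15 rad))).
It fails at once if the pepper mill or the plant is moved more than 20 mm or tipped over 0.3 rad (distance of any of mill, plant from where it was at the start of the episode above 0.02 m or angle between any of mill, plant's own z axis and vertical above 0.3 rad).
It fails at once if a jar, the shaker or a cup is dropped (falls free of the fingers faster than 0.7 m/s, a fall of about 25 mm) ((linear speed of honey above 0.7 m/s and contact force between anything else and honey below 0.05 N) or (linear speed of jam above 0.7 m/s and contact force between anything else and jam below 0.05 N) or (linear speed of shaker above 0.7 m/s and contact force between anything else and shaker below 0.05 N) or (linear speed of cup1 above 0.7 m/s and contact force between anything else and cup1 below 0.05 N) or (linear speed of cup2 above 0.7 m/s and contact force between anything else and cup2 below 0.05 N)).
It also fails if it takes over 115 s, if anything falls off the work surface, if the arm or the gripper's body presses on something with over 40 N, if the wrist force passes 120 N, or if a joint passes its speed limit or range.

## Working session

There is one attempt and no reset: what is moved stays moved. The work goes in short steps, Python scripts to look and compute and a tool call to move; the robot and the scene stay as the last step left them, time stands still between calls to the robot, and variables do not carry over. Pictures are saved under pics/ and viewed, at most 14 in all, crops included, and the job is handed in when it is done.

Besides the shell and the picture viewer there is one more tool, called after "Emit:" as a command line: name --argument value ..., lists and objects as JSON in quotes. step_arm: Moves the arm, as the interface text tells. Scaled input: -1 to 1 covers 0.3 m each way for a shift and 30 degrees each way for a turn. Its arguments: {"type":"object","properties":{"plan":{"type":"array","items":{"type":"object","properties":{"grip":{"type":"number"},"delta_pos":{"type":"array","items":{"type":"number","minimum":-1,"maximum":1}},"roll":{"type":"number","minimum":-1,"maximum":1}}}}},"required":["plan"]}

```bash
mkdir -p pics; ls; python3 - <<'E'
from workcell import bot
import cv2,numpy as np
for n in("top","scene"):
    im=bot.get_image(n);cv2.imwrite(f"pics/{n}0.png",im[:,:,::-1])
    c=bot.camera_info(n);print(n,c)
s=bot.read_state();print(s['time'],s['ee_pos'],s['tcp_rot'],s['opening'],bot.pinch_z)
E
```

```text
pics
top {'fx': 411.7429734995713, 'fy': 411.7429734995713, 'cx': 321.45385762457744, 'cy': 199.17027655036355, 'R': array([[-2.17704431e-03, -9.99848335e-01,  1.72791054e-02],
       [-9.85600128e-01, -7.76164782e-04, -1.69091058e-01],
       [ 1.69078825e-01, -1.73984072e-02, -9.85448957e-01]]), 't': array([0.00257113, 0.49345804, 0.85921797])}
scene {'fx': 385.80053234000604, 'fy': 385.80053234000604, 'cx': 321.04987729966723, 'cy': 198.96613590154456, 'R': array([[ 0.61294241,  0.79003407, -0.01215634],
       [ 0.66654386, -0.52527269, -0.5289687 ],
       [-0.42428869,  0.31612462, -0.84855426]]), 't': array([-0.29755121, -0.3055272 ,  1.08097597])}
0.1 [0.18952619 0.6473224  0.23043566] [[-9.59725363e-01  2.80939692e-01 -3.42635906e-04]
 [ 2.80939879e-01  9.59724096e-01 -1.56344671e-03]
 [-1.10398302e-04 -1.59673955e-03 -9.99998719e-01]] 0.9985795889664454 0.0187
```

View pics/top0.png

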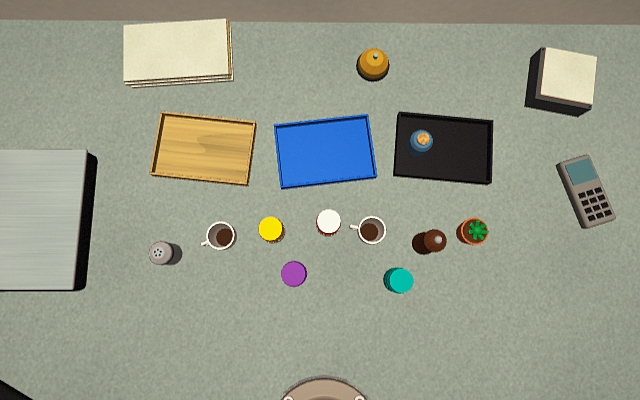

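View pics/scene0.png

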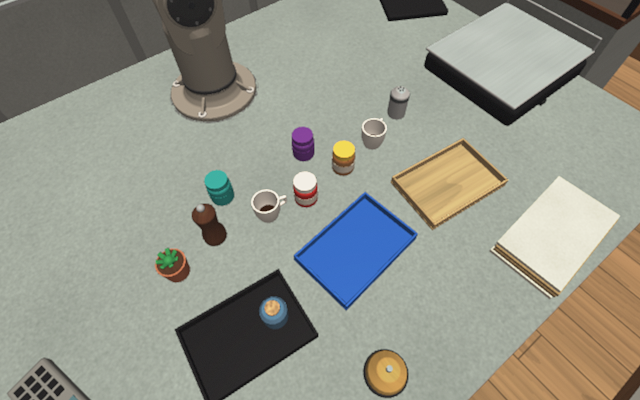

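The top view shows the row: shaker (160,252), cup (220,236), honey (271,229), jam (329,221), cup (371,230), mill (433,240), plant (474,231). The look-alikes are at (293,273) and (399,280). The crate, blue tray and caddy lie behind, at about (204,148), (325,151) and (443,148). The scene view shows the same set: jam (305,188), honey (344,157), cups (374,131) and (266,204), shaker (399,102).

```bash
cat >h.py <<'E'
import numpy as np,cv2
def cam(c):return c['R'],c['t'],np.array([[c['fx'],0,c['cx']],[0,c['fy'],c['cy']],[0,0,1]])
def ray(c,p):
    R,t,K=cam(c);d=R.T@np.linalg.solve(K,[p[0],p[1],1]);return -R.T@t,d
def onz(c,p,z):
    o,d=ray(c,p);return o+d*(z-o[2])/d[2]
def tri(obs):  # [(cam,px)]
    A=np.zeros((3,3));b=np.zeros(3)
    for c,p in obs:
        o,d=ray(c,p);d=d/np.linalg.norm(d);P=np.eye(3)-np.outer(d,d);A+=P;b+=P@o
    X=np.linalg.solve(A,b);return X,[np.linalg.norm(np.cross(X-ray(c,p)[0],ray(c,p)[1]/np.linalg.norm(ray(c,p)[1]))) for c,p in obs]
def proj(c,X):
    R,t,K=cam(c);q=K@(R@np.asarray(X)+t);return q[:2]/q[2]
def blob(m,seed,r=45):  # nearest component to seed -> contour
    cs,_=cv2.findContours(m.astype(np.uint8),cv2.RETR_EXTERNAL,cv2.CHAIN_APPROX_NONE)
    cs=[c for c in cs if cv2.contourArea(c)>25]
    return max(cs,key=lambda c:cv2.pointPolygonTest(c,tuple(map(float,seed)),True))
E
python3 - <<'E'
from h import *
from workcell import bot
C={n:bot.camera_info(n) for n in("top","scene")}
I={n:cv2.imread(f"pics/{n}0.png") for n in C};H={n:cv2.cvtColor(I[n],cv2.COLOR_BGR2HSV) for n in C}
def rng(n,lo,hi):return cv2.inRange(H[n],np.array(lo),np.array(hi))
S={'honey':((271,229),(344,149),(22,150,120),(34,255,255)),'jam':((329,218),(305,182),(0,0,190),(180,50,255)),
'cupL':((220,236),(374,131),(0,0,165),(180,40,255)),'cupR':((371,230),(266,204),(0,0,165),(180,40,255)),
'purple':((293,273),(303,135),(130,60,30),(165,255,255)),'turq':((399,280),(217,180),(80,130,60),(95,255,255)),
'crate':((205,148),(450,183),(8,60,70),(25,200,255)),'wash':((325,151),(355,248),(104,150,50),(118,255,255)),'caddy':((450,160),(240,345),(0,0,0),(180,255,48))}
O={n:I[n].copy() for n in C}
for k,(a,b,lo,hi) in S.items():
    px=[]
    for n,s in(('top',a),('scene',b)):
        m=rng(n,lo,hi)
        if k[:3]=='cup':m=cv2.morphologyEx(m,cv2.MORPH_CLOSE,np.ones((3,3)))
        c=blob(m,s)
        if k in('crate','wash','caddy'):
            q=cv2.boxPoints(cv2.minAreaRect(c)) if n=='top' else None
            ap=cv2.approxPolyDP(cv2.convexHull(c),8,True)[:,0]
            print(k,n,ap.tolist());cv2.polylines(O[n],[ap],True,(0,0,255),1);continue
        full=np.zeros(m.shape,np.uint8);cv2.drawContours(full,[c],-1,255,-1)
        if k[:3]=='cup':
            op=cv2.morphologyEx(full,cv2.MORPH_OPEN,cv2.getStructuringElement(cv2.MORPH_ELLIPSE,(13,13)))
            han=blob(cv2.morphologyEx(full-op,cv2.MORPH_OPEN,np.ones((2,2))),s) if n=='top' else None
            if han is not None: print(k,'handle',han.reshape(-1,2).mean(0))
            c=blob(op,s)
        cv2.drawContours(O[n],[c],-1,(255,0,255),1)
        x,y,w,h=cv2.boundingRect(c);e=cv2.fitEllipse(c);px.append(e[0]);print(k,n,np.round(e[0],1),np.round(e[1],1),(w,h))
    if px:
        X,r=tri([(C['top'],px[0]),(C['scene'],px[1])]);print('  X',X.round(4),np.round(r,4))
cv2.imwrite('pics/a.png',np.vstack([cv2.resize(O['top'][100:300,130:500],None,fx=2.1,fy=2.1)[:,:777],]) )
b=O['scene'][80:300,150:480];cv2.imwrite('pics/b.png',cv2.resize(b,None,fx=2.4,fy=2.4,interpolation=0))
E
```

```text
honey top [269.9 228.1] [22.6 22.9] (24, 24)
honey scene [343.7 148.8] [15.3 20.1] (21, 16)
  X [0.4276 0.111  0.0667] [0.0001 0.0001]
jam top [328.4 220.5] [22.2 23.4] (24, 24)
jam scene [304.3 180.5] [19.  22.8] (24, 20)
  X [ 0.4434 -0.0119  0.0681] [0. 0.]
cupL handle [129.4  285.26]
cupL top [310.2 212.9] [322.3 560. ] (568, 366)
cupL scene [306.5 210.8] [379.5 674.1] (640, 400)
  X [ 0.4632  0.0044 -0.0411] [0.0256 0.0256]
cupR handle [346.         350.05882353]
cupR top [310.2 212.9] [322.3 560. ] (568, 366)
cupR scene [306.5 210.8] [379.5 674.1] (640, 400)
  X [ 0.4632  0.0044 -0.0411] [0.0256 0.0256]
purple top [293.5 273.4] [24.4 25.1] (26, 26)
purple scene [302.5 143.4] [22.1 35.3] (22, 34)
  X [0.3336 0.0621 0.0344] [0.0002 0.0002]
turq top [398.5 279.9] [24.2 28.3] (28, 25)
turq scene [218.8 187.3] [23.7 36.5] (29, 35)
  X [ 0.3198 -0.1618  0.0354] [0.0007 0.0007]
crate top [[256, 124], [248, 186], [149, 173], [161, 111]]
crate scene [[463, 138], [507, 180], [432, 229], [392, 177]]
wash top [[367, 114], [376, 176], [281, 187], [274, 124]]
wash scene [[365, 193], [416, 235], [345, 308], [294, 255]]
caddy top [[398, 113], [492, 120], [491, 181], [393, 175]]
caddy scene [[278, 270], [317, 336], [227, 396], [205, 399], [176, 329]]
```

View pics/a.png

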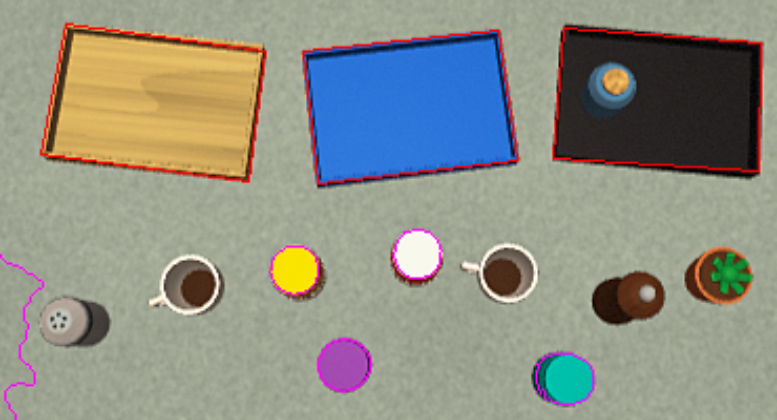

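View pics/b.png

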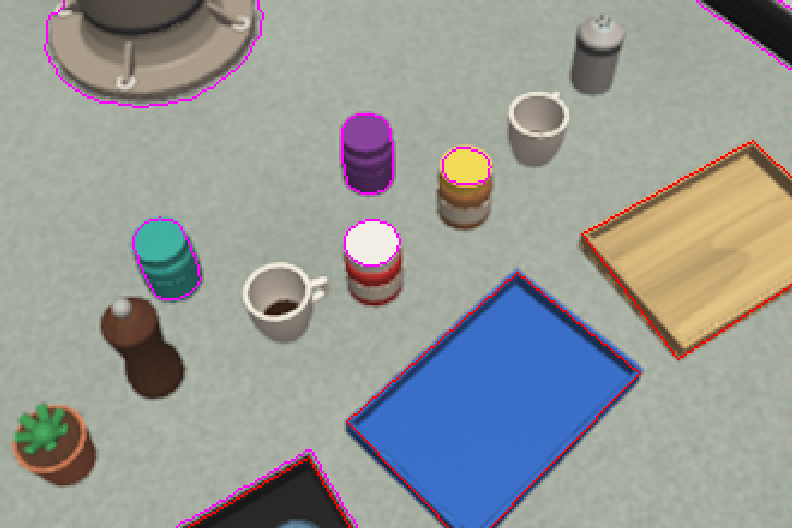

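Top crop: the lid and tray outlines fit well, and the cup handles point to the image left (+y). Scene crop: the lid tops are outlined cleanly, but the cup and shaker masks need a colour-opponent threshold because the counter is greenish.

```bash
python3 - <<'E'
from h import *
from workcell import bot
C={n:bot.camera_info(n) for n in("top","scene")}
I={n:cv2.imread(f"pics/{n}0.png") for n in C};H={n:cv2.cvtColor(I[n],cv2.COLOR_BGR2LAB) for n in C}
for n,p in(('top',(300,200)),('top',(157,250)),('top',(371,221)),('scene',(300,230)),('scene',(399,110)),('scene',(266,216))):print(n,p,H[n][p[1],p[0]])
O={n:I[n].copy() for n in C}
for k,a,b in(('cupL',(220,236),(374,131)),('cupR',(371,230),(266,206)),('shaker',(157,250),(399,103)),('mill',(433,240),(212,228)),('plant',(474,231),(172,265))):
    px=[]
    for n,s in(('top',a),('scene',b)):
        L=cv2.GaussianBlur(H[n],(3,3),0)
        m=(L[:,:,1]>=128).astype(np.uint8)*255
        if k[:3]=='cup':m=cv2.morphologyEx(m,cv2.MORPH_CLOSE,np.ones((3,3)))
        c=blob(m,s);full=np.zeros(m.shape,np.uint8);cv2.drawContours(full,[c],-1,255,-1)
        op=cv2.morphologyEx(full,cv2.MORPH_OPEN,cv2.getStructuringElement(cv2.MORPH_ELLIPSE,(13,13)))
        c2=blob(op,s);e=cv2.fitEllipse(c2);px.append(e[0]);print(k,n,np.round(e[0],1),np.round(e[1],1),cv2.boundingRect(c2))
        cv2.drawContours(O[n],[c2],-1,(255,0,255),1)
        if n=='top' and k[:3]=='cup':
            d=full-op;ys,xs=np.nonzero(d);r=np.hypot(xs-e[0][0],ys-e[0][1]);k2=(r>e[1][0]/2+1.5)&(r<25);h=np.array([xs[k2].mean(),ys[k2].mean()])
            v=(onz(C[n],h,.035)-onz(C[n],e[0],.045))[:2];print('   handle',h,k2.sum(),v.round(4),'yaw deg of +y from world y',np.degrees(np.arctan2(-v[0],v[1])).round(1))
    X,r=tri([(C['top'],px[0]),(C['scene'],px[1])]);print('  X',X.round(4),np.round(r,4), 'top@45mm',onz(C['top'],px[0],.045).round(4))
T={'crate':([[256,124],[248,186],[149,173],[161,111]],None,[[432,229],[392,177],[463,138],[507,180]]),
'wash':([[367,114],[376,176],[281,187],[274,124]],None,[[345,308],[294,255],[365,193],[416,235]]),
'caddy':([[492,120],[491,181],[393,175],[398,113]],None,[None,[176,329],[278,270],[317,336]])}
for k,(t,_,s) in T.items():
    z=[tri([(C['top'],p),(C['scene'],q)])[0][2] for p,q in zip(t,s) if q]
    P=np.array([onz(C['top'],p,.025)[:2] for p in t]);yv=(P[2]+P[3]-P[0]-P[1])/2
    print(k,'z',np.round(z,3),'c',P.mean(0).round(4),'len',np.linalg.norm(yv).round(3),np.linalg.norm((P[0]+P[3]-P[1]-P[2])/2).round(3),'yaw',np.degrees(np.arctan2(-yv[0],yv[1])).round(1))
cv2.imwrite('pics/c.png',np.vstack([cv2.resize(O['top'][190:290,130:500],(777,210)),cv2.resize(O['scene'][70:290,150:480],(570,380))[:,:] .repeat(1,0) if 0 else np.pad(cv2.resize(O['scene'][70:290,150:480],(570,380)),((0,0),(0,207),(0,0)))]))
E
```

```text
top (300, 200) [182 123 136]
top (157, 250) [103 125 130]
top (371, 221) [112 131 136]
scene (300, 230) [182 123 134]
scene (399, 110) [105 128 131]
scene (266, 216) [126 130 134]
cupL top [221.4 235.6] [24.6 29.3] (207, 223, 30, 26)
   handle [207.80769231 241.19230769] 26 [-0.0112  0.031 ] yaw deg of +y from world y 19.9
cupL scene [373.1 132.9] [22.9 29.5] (362, 119, 24, 30)
  X [0.4141 0.2183 0.0339] [0.0009 0.0009] top@45mm [0.4137 0.2166 0.045 ]
cupR top [370.8 229.9] [24.4 27.3] (357, 217, 28, 26)
   handle [353.96428571 228.71428571] 28 [0.0035 0.0354] yaw deg of +y from world y -5.6
cupR scene [266.2 205.4] [27.1 30.9] (252, 190, 29, 33)
  X [ 0.4267 -0.1048  0.0377] [0.0005 0.0005] top@45mm [ 0.4258 -0.1042  0.045 ]
shaker top [164.7 253. ] [21.6 33. ] (149, 242, 33, 23)
shaker scene [397.  105.6] [16.9 25.6] (388, 93, 19, 26)
  X [0.3762 0.3405 0.0221] [0.0029 0.0029] top@45mm [0.3769 0.3349 0.045 ]
mill top [429.1 241.4] [23.3 35.8] (412, 229, 35, 26)
mill scene [209.2 224.7] [24.6 46.8] (192, 204, 35, 42)
  X [ 0.4007 -0.2265  0.052 ] [0.0009 0.0009] top@45mm [ 0.4008 -0.2293  0.045 ]Traceback (most recent call last):
  File "<stdin>", line 15, in <module>
  File "h.py", line 17, in blob
    return max(cs,key=lambda c:cv2.pointPolygonTest(c,tuple(map(float,seed)),True))
ValueError: max() iterable argument is empty
```

Jars and cups are located. The shaker mask took in its shadow, so I'm moving towards it to refine with the wrist camera.

Emit:
step_arm --plan '[{"delta_pos":[0.6,-1.0,0.1],"roll":-1,"grip":1},{"delta_pos":[0.6,-1.0,0.1],"roll":-1,"grip":1},{"delta_pos":[0.6,-1.0,0.1],"roll":-1,"grip":1},{"delta_pos":[0.6,-1.0,0.1],"roll":-1,"grip":1},{"delta_pos":[0.6,-1.0,0.1],"roll":-1,"grip":1},{"delta_pos":[0.6,-1.0,0.1],"roll":-1,"grip":1},{"delta_pos":[0.6,-1.0,0.1],"roll":-1,"grip":1}]'

```text
time: 0.98
ee_pos: [0.3716, 0.3445, 0.2616]
tcp_rot: [[-0.686, 0.728, 0.001], [0.728, 0.686, -0.0], [-0.001, 0.0, -1.0]]
wrist_force: [-0.7, 0.9, 0.5]
opening: 0.998
gripper_force: 0.0
```

Emit:
step_arm --plan '[{"delta_pos":[0,0,0],"roll":-1,"grip":1},{"delta_pos":[0,0,0],"roll":-1,"grip":1},{"delta_pos":[0,0,0],"roll":-1,"grip":1},{"delta_pos":[0,0,0],"roll":-1,"grip":1}]'

```text
time: 1.48
ee_pos: [0.3688, 0.3487, 0.2609]
tcp_rot: [[-0.24, 0.971, -0.0], [0.971, 0.24, -0.0], [-0.0, -0.001, -1.0]]
wrist_force: [-0.6, -0.0, 1.1]
opening: 1.0
gripper_force: 0.0
```

Emit:
step_arm --plan '[{"delta_pos":[0,0,0],"roll":-0.45,"grip":1},{"delta_pos":[0,0,0],"roll":-0.45,"grip":1},{"delta_pos":[0,0,0],"roll":-0.45,"grip":1}]'

```text
time: 1.85
ee_pos: [0.3692, 0.3483, 0.2611]
tcp_rot: [[-0.007, 1.0, -0.0], [1.0, 0.007, -0.0], [-0.0, -0.0, -1.0]]
wrist_force: [0.3, 0.2, -0.5]
opening: 1.0
gripper_force: 0.0
```

```bash
python3 - <<'E'
from h import *
from workcell import bot
C={n:bot.camera_info(n) for n in("top","scene","wrist")}
im=bot.get_image('wrist');cv2.imwrite('pics/w1.png',im[:,:,::-1])
print(C['wrist']);
for n,X in(('shaker',(.376,.34,.03)),('cupL',(.414,.217,.05))):print(n,proj(C['wrist'],X))
s=bot.read_state();print(s['time'],s['ee_pos'],s['tcp_rot'],s['qpos'])
T={'crate':([[256,124],[248,186],[149,173],[161,111]],[[432,229],[392,177],[463,138],[507,180]]),
'wash':([[367,114],[376,176],[281,187],[274,124]],[[345,308],[294,255],[365,193],[416,235]]),
'caddy':([[492,120],[491,181],[393,175],[398,113]],[None,[176,329],[278,270],[317,336]])}
for k,(t,s) in T.items():
    z=[tri([(C['top'],p),(C['scene'],q)])[0][2] for p,q in zip(t,s) if q]
    P=np.array([onz(C['top'],p,.025)[:2] for p in t]);yv=(P[2]+P[3]-P[0]-P[1])/2
    print(k,'z',np.round(z,3),'c',P.mean(0).round(4),'len',np.linalg.norm(yv).round(3),np.linalg.norm((P[0]+P[3]-P[1]-P[2])/2).round(3),'yaw',np.degrees(np.arctan2(-yv[0],yv[1])).round(1))
E
```

```text
{'fx': 331.49158017265574, 'fy': 331.49158017265574, 'cx': 317.8129043676484, 'cy': 198.58223950904377, 'R': array([[ 9.99972573e-01,  7.39672099e-03,  3.76553806e-04],
       [ 6.90807429e-03, -9.49830241e-01,  3.12689609e-01],
       [ 2.67053999e-03, -3.12678431e-01, -9.49855287e-01]]), 't': array([-0.37222831,  0.27931266,  0.51556465])}
shaker [323.2725109  171.09864021]
cupL [353.64787157 274.32051878]
1.9 [0.36927631 0.34819543 0.26113594] [[-7.15127525e-03  9.99974404e-01 -2.25026226e-04]
 [ 9.99974409e-01  7.15122928e-03 -2.04435193e-04]
 [-2.02820746e-04 -2.26482440e-04 -9.99999954e-01]] [-67.16183802   9.65663358  19.11281936 110.70735404  -3.63005408
  60.22607349 -46.08544542]
crate z [0.001 0.016 0.021 0.022] c [0.6137 0.2691] len 0.222 0.147 yaw -7.7
wash z [0.016 0.02  0.017 0.018] c [ 0.6104 -0.0056] len 0.216 0.148 yaw 6.8
caddy z [0.026 0.011 0.009] c [ 0.6183 -0.2783] len 0.221 0.147 yaw -3.8
```

View pics/w1.png

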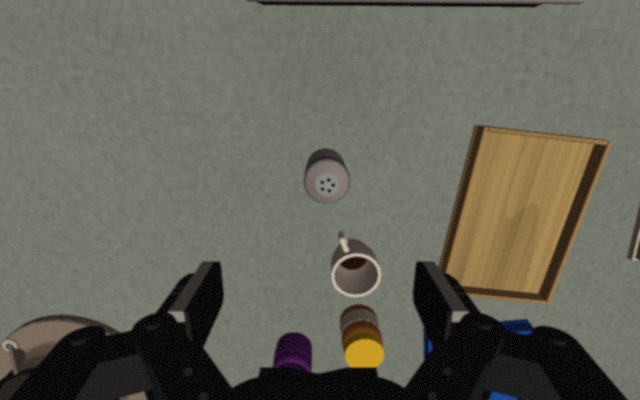

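Wrist view: the shaker's perforated top is centred near (327,185). The cup rim ellipse is at (356,275), the honey lid at (364,352), and the crate is on the right.

```bash
python3 - <<'E'
from h import *
from workcell import bot
C={n:bot.camera_info(n) for n in("top","scene","wrist")}
W=cv2.imread('pics/w1.png')
print('shaker top',tri([(C['top'],(158.6,252.4)),(C['wrist'],(327,185))]), tri([(C['top'],(158.6,252.4)),(C['wrist'],(327,185)),(C['scene'],(399.5,90))]),onz(C['wrist'],(327,185),.085),onz(C['top'],(158.6,252.4),.085))
print('cupL rim',tri([(C['top'],(220.5,235.8)),(C['wrist'],(356,275))]),onz(C['wrist'],(356,275),.058),'honey',onz(C['wrist'],(364,352),.07))
h=onz(C['wrist'],(343,241),.035)-onz(C['wrist'],(356,275),.058);print('handle',h,np.degrees(np.arctan2(-h[0],h[1])))
E
```

```text
shaker top (array([0.37806426, 0.33632996, 0.07570679]), [np.float64(0.0011563843939277549), np.float64(0.0011563843939276953)]) (array([0.37710605, 0.3355707 , 0.07690354]), [np.float64(0.0003900696265871812), np.float64(0.0023250566551353802), np.float64(0.0022421645253513692)]) [0.37893043 0.33893993 0.085     ] [0.37651738 0.33286974 0.085     ]
cupL rim (array([0.41469977, 0.21709474, 0.0518701 ]), [np.float64(0.0019987381543568462), np.float64(0.001998738154356781)]) [0.41587711 0.22081594 0.058     ] honey [0.42894243 0.1188699  0.07      ]
handle [-0.01475639  0.03317133 -0.023     ] 23.982075675303612
```

Emit:
step_arm --plan '[{"delta_pos":[0.026,-0.043,-0.15],"roll":0,"grip":1},{"delta_pos":[0.026,-0.043,-0.3],"roll":0,"grip":1},{"delta_pos":[0.026,-0.043,-0.45],"roll":0,"grip":1},{"delta_pos":[0.026,-0.043,-0.58],"roll":0,"grip":1},{"delta_pos":[0.026,-0.043,-0.69],"roll":0,"grip":1},{"delta_pos":[0.026,-0.043,-0.76],"roll":0,"grip":1},{"delta_pos":[0.026,-0.043,-0.78],"roll":0,"grip":1},{"delta_pos":[0.026,-0.043,-0.78],"roll":0,"grip":1},{"delta_pos":[0.026,-0.043,-0.78],"roll":0,"grip":-1},{"delta_pos":[0.026,-0.043,-0.78],"roll":0,"grip":-1},{"delta_pos":[0.026,-0.043,-0.78],"roll":0,"grip":-1},{"delta_pos":[0.026,-0.043,-0.78],"roll":0,"grip":-1},{"delta_pos":[0.026,-0.043,-0.78],"roll":0,"grip":-1},{"delta_pos":[0.026,-0.043,-0.78],"roll":0,"grip":-1},{"delta_pos":[0.026,-0.043,-0.78],"roll":0,"grip":-1},{"delta_pos":[0.026,-0.043,-0.78],"roll":0,"grip":-1}]'

```text
time: 3.9
ee_pos: [0.3779, 0.3354, 0.0284]
tcp_rot: [[-0.003, 1.0, 0.001], [1.0, 0.003, 0.001], [0.001, 0.001, -1.0]]
wrist_force: [-1.3, -1.7, 7.5]
opening: 0.539
gripper_force: 60.9
```

Emit:
step_arm --plan '[{"delta_pos":[0,0,0.06],"roll":0,"grip":-1},{"delta_pos":[0,0,0.2],"roll":0,"grip":-1},{"delta_pos":[0,0,0.35],"roll":0,"grip":-1},{"delta_pos":[0.1,-0.04,0.4],"roll":0,"grip":-1},{"delta_pos":[0.25,-0.12,0.4],"roll":0,"grip":-1},{"delta_pos":[0.4,-0.22,0.4],"roll":0,"grip":-1},{"delta_pos":[0.55,-0.35,0.4],"roll":0,"grip":-1},{"delta_pos":[0.68,-0.48,0.4],"roll":0,"grip":-1},{"delta_pos":[0.76,-0.6,0.4],"roll":0,"grip":-1},{"delta_pos":[0.793,-0.7,0.4],"roll":0,"grip":-1}]'

```text
time: 5.15
ee_pos: [0.6164, 0.1226, 0.1473]
tcp_rot: [[-0.001, 1.0, 0.001], [1.0, 0.001, -0.001], [-0.001, 0.001, -1.0]]
wrist_force: [-0.4, 0.3, -1.5]
opening: 0.543
gripper_force: 62.0
```

Emit:
step_arm --plan '[{"delta_pos":[0,-0.15,0],"roll":0,"grip":-1},{"delta_pos":[0,-0.32,0],"roll":0,"grip":-1},{"delta_pos":[0,-0.49,0],"roll":0,"grip":-1},{"delta_pos":[0,-0.66,0],"roll":0,"grip":-1},{"delta_pos":[0,-0.83,0],"roll":0,"grip":-1},{"delta_pos":[0,-0.95,0],"roll":0,"grip":-1}]'

```text
time: 5.9
ee_pos: [0.6145, -0.163, 0.1475]
tcp_rot: [[-0.001, 1.0, -0.0], [1.0, 0.001, -0.001], [-0.001, -0.0, -1.0]]
wrist_force: [-0.0, 1.0, -1.6]
opening: 0.536
gripper_force: 62.0
```

Emit:
step_arm --plan '[{"delta_pos":[0,-0.15,0],"roll":0,"grip":-1},{"delta_pos":[0,-0.3,0],"roll":0,"grip":-1},{"delta_pos":[0,-0.45,0],"roll":0,"grip":-1},{"delta_pos":[0,-0.54,0],"roll":0,"grip":-1},{"delta_pos":[0,-0.56,-0.05],"roll":0,"grip":-1},{"delta_pos":[0,-0.56,-0.15],"roll":0,"grip":-1},{"delta_pos":[0,-0.56,-0.25],"roll":0,"grip":-1},{"delta_pos":[0,-0.56,-0.31],"roll":0,"grip":-1},{"delta_pos":[0,-0.56,-0.35],"roll":0,"grip":-1},{"delta_pos":[0,-0.56,-0.37],"roll":0,"grip":-1},{"delta_pos":[0,-0.56,-0.37],"roll":0,"grip":-1}]'

```text
time: 7.28
ee_pos: [0.6156, -0.3281, 0.0365]
tcp_rot: [[-0.003, 1.0, 0.0], [1.0, 0.003, -0.0], [-0.0, 0.0, -1.0]]
wrist_force: [0.0, -0.3, -1.3]
opening: 0.54
gripper_force: 62.0
```

```bash
python3 - <<'E'
from workcell import bot
import cv2,numpy as np
a=bot.get_image('scene')[:,:,::-1];w=bot.get_image('top')[:,:,::-1]
cv2.imwrite('pics/p1.png',np.hstack([cv2.resize(a[240:400,130:340],(525,400)),cv2.resize(w[90:210,380:510],(275,254)).repeat(1,0) if 0 else cv2.copyMakeBorder(cv2.resize(w[90:210,380:510],(275,254)),0,146,0,0,0)]))
E
```

```text
(no output)
```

View pics/p1.png

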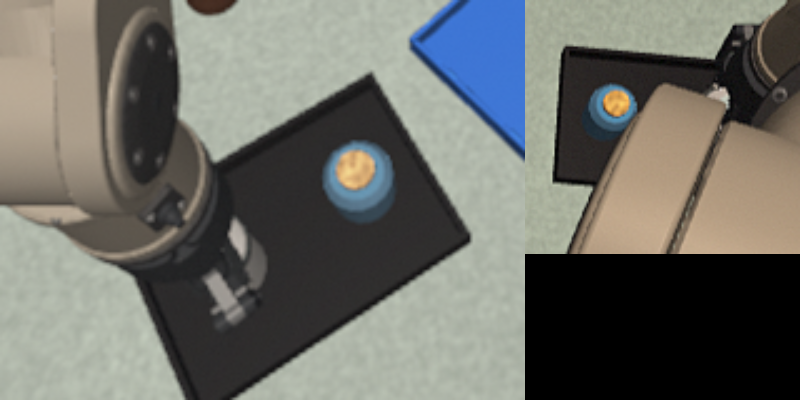

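The shaker hangs clear inside the free half of the caddy, away from the salt pot. Lowering the last 3 mm, then releasing.

Emit:
step_arm --plan '[{"delta_pos":[0,0,-0.005],"roll":0,"grip":-1},{"delta_pos":[0,0,-0.01],"roll":0,"grip":-1},{"delta_pos":[0,0,-0.01],"roll":0,"grip":-1}]'

```text
time: 7.75
ee_pos: [0.6156, -0.3282, 0.0336]
tcp_rot: [[-0.003, 1.0, 0.001], [1.0, 0.003, -0.0], [-0.0, 0.001, -1.0]]
wrist_force: [0.2, 0.1, -0.9]
opening: 0.541
gripper_force: 62.1
```

Emit:
step_arm --plan '[{"delta_pos":[0,0,0],"roll":0,"grip":0.3},{"delta_pos":[0,0,0],"roll":0,"grip":0.7},{"delta_pos":[0,0,0],"roll":0,"grip":0.7},{"delta_pos":[0,0,0.01],"roll":0,"grip":0.7},{"delta_pos":[0,0,0.1],"roll":0,"grip":0.7},{"delta_pos":[0,0,0.25],"roll":0,"grip":0.7},{"delta_pos":[0,0,0.4],"roll":0,"grip":0.7},{"delta_pos":[0,0,0.5],"roll":0,"grip":1}]'

```text
time: 8.75
ee_pos: [0.6159, -0.3286, 0.1862]
tcp_rot: [[-0.003, 1.0, 0.003], [1.0, 0.003, -0.001], [-0.001, 0.003, -1.0]]
wrist_force: [0.5, 0.4, -0.3]
opening: 0.999
gripper_force: 0.0
```

Emit:
step_arm --plan '[{"delta_pos":[-0.05,0.12,0],"roll":0,"grip":1},{"delta_pos":[-0.15,0.3,0],"roll":0,"grip":1},{"delta_pos":[-0.25,0.48,0],"roll":0,"grip":1},{"delta_pos":[-0.36,0.66,0],"roll":0,"grip":1},{"delta_pos":[-0.47,0.84,0],"roll":0,"grip":1},{"delta_pos":[-0.57,1.0,0],"roll":0,"grip":1},{"delta_pos":[-0.57,1.0,-0.1],"roll":0,"grip":1},{"delta_pos":[-0.57,1.0,-0.1],"roll":0,"grip":1}]'

```text
time: 9.75
ee_pos: [0.4429, -0.0277, 0.1526]
tcp_rot: [[-0.004, 1.0, -0.003], [1.0, 0.004, -0.0], [-0.0, -0.003, -1.0]]
wrist_force: [1.1, 0.4, 1.0]
opening: 1.001
gripper_force: 0.0
```

```bash
python3 - <<'E'
from h import *
from workcell import bot
C={n:bot.camera_info(n) for n in("top","scene","wrist")}
w=bot.get_image('wrist')[:,:,::-1];a=bot.get_image('top')[:,:,::-1]
s=bot.read_state();print(s['ee_pos'],proj(C['wrist'],(.4434,-.0119,.07)))
cv2.imwrite('pics/p2.png',np.hstack([cv2.resize(w,(480,300)),cv2.resize(a[90:210,375:503],(320,300))]))
E
```

```text
[ 0.44480753 -0.02876785  0.15393115] [318.27159474 186.91372605]
```

View pics/p2.png

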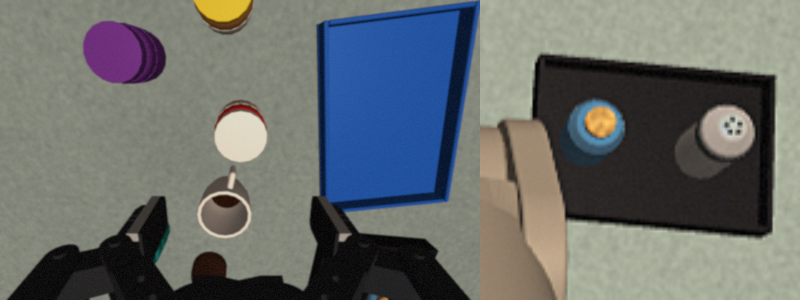

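Wrist view: the jam lid is at about (320,181) full-scale against a predicted (318,187), so it agrees within about 4 mm. The shaker stands upright in the caddy at the -y side. Grasping the jam.

Emit:
step_arm --plan '[{"delta_pos":[0,0.058,0],"roll":0,"grip":1},{"delta_pos":[0,0.058,-0.12],"roll":0,"grip":1},{"delta_pos":[0,0.058,-0.24],"roll":0,"grip":1},{"delta_pos":[0,0.058,-0.35],"roll":0,"grip":1},{"delta_pos":[0,0.058,-0.42],"roll":0,"grip":1},{"delta_pos":[0,0.058,-0.45],"roll":0,"grip":1},{"delta_pos":[0,0.058,-0.45],"roll":0,"grip":1},{"delta_pos":[0,0.058,-0.45],"roll":0,"grip":-1},{"delta_pos":[0,0.058,-0.45],"roll":0,"grip":-1},{"delta_pos":[0,0.058,-0.45],"roll":0,"grip":-1},{"delta_pos":[0,0.058,-0.45],"roll":0,"grip":-1},{"delta_pos":[0,0.058,-0.45],"roll":0,"grip":-1},{"delta_pos":[0,0.058,-0.45],"roll":0,"grip":-1}]'

```text
time: 11.48
ee_pos: [0.445, -0.0106, 0.0195]
tcp_rot: [[-0.003, 1.0, 0.002], [1.0, 0.003, 0.001], [0.001, 0.002, -1.0]]
wrist_force: [-2.7, -0.2, 11.0]
opening: 0.613
gripper_force: 61.7
```

Emit:
step_arm --plan '[{"delta_pos":[0,0,0.06],"roll":0,"grip":-1},{"delta_pos":[0,0,0.2],"roll":0,"grip":-1},{"delta_pos":[0,0,0.33],"roll":0,"grip":-1},{"delta_pos":[0.05,0.07,0.36],"roll":0,"grip":-1},{"delta_pos":[0.15,0.2,0.36],"roll":0,"grip":-1},{"delta_pos":[0.26,0.36,0.36],"roll":0,"grip":-1},{"delta_pos":[0.37,0.52,0.36],"roll":0,"grip":-1},{"delta_pos":[0.47,0.67,0.36],"roll":0,"grip":-1},{"delta_pos":[0.53,0.75,0.36],"roll":0,"grip":-1},{"delta_pos":[0.54,0.767,0.34],"roll":0,"grip":-1},{"delta_pos":[0.54,0.767,0.26],"roll":0,"grip":-1},{"delta_pos":[0.54,0.767,0.16],"roll":0,"grip":-1},{"delta_pos":[0.54,0.767,0.09],"roll":0,"grip":-1},{"delta_pos":[0.54,0.767,0.05],"roll":0,"grip":-1},{"delta_pos":[0.54,0.767,0.03],"roll":0,"grip":-1},{"delta_pos":[0.54,0.767,0.02],"roll":0,"grip":-1},{"delta_pos":[0.54,0.767,0.018],"roll":0,"grip":-1},{"delta_pos":[0.54,0.767,0.018],"roll":0,"grip":-1}]'

```text
time: 13.72
ee_pos: [0.6068, 0.2194, 0.0246]
tcp_rot: [[-0.003, 1.0, 0.001], [1.0, 0.003, 0.0], [0.0, 0.001, -1.0]]
wrist_force: [-2.4, -0.8, 3.4]
opening: 0.606
gripper_force: 64.4
```

Emit:
step_arm --plan '[{"delta_pos":[0,0,0],"roll":0,"grip":0.4},{"delta_pos":[0,0,0],"roll":0,"grip":0.8},{"delta_pos":[0,0,0],"roll":0,"grip":0.8},{"delta_pos":[0,0,0.01],"roll":0,"grip":0.8},{"delta_pos":[0,0,0.1],"roll":0,"grip":0.8},{"delta_pos":[0,0,0.25],"roll":0,"grip":0.8},{"delta_pos":[0,0,0.4],"roll":0,"grip":1},{"delta_pos":[-0.1,-0.05,0.45],"roll":0,"grip":1},{"delta_pos":[-0.25,-0.15,0.45],"roll":0,"grip":1},{"delta_pos":[-0.4,-0.24,0.45],"roll":0,"grip":1},{"delta_pos":[-0.54,-0.32,0.45],"roll":0,"grip":1},{"delta_pos":[-0.595,-0.355,0.42],"roll":0,"grip":1},{"delta_pos":[-0.595,-0.355,0.3],"roll":0,"grip":1},{"delta_pos":[-0.595,-0.355,0.18],"roll":0,"grip":1},{"delta_pos":[-0.595,-0.355,0.08],"roll":0,"grip":1},{"delta_pos":[-0.595,-0.355,0.01],"roll":0,"grip":1},{"delta_pos":[-0.595,-0.355,-0.018],"roll":0,"grip":1},{"delta_pos":[-0.595,-0.355,-0.018],"roll":0,"grip":1}]'

```text
time: 15.98
ee_pos: [0.4279, 0.1128, 0.0184]
tcp_rot: [[-0.003, 1.0, -0.0], [1.0, 0.003, -0.0], [-0.0, -0.0, -1.0]]
wrist_force: [-1.1, -0.1, 0.3]
opening: 0.999
gripper_force: 0.0
```

Emit:
step_arm --plan '[{"delta_pos":[0,0,0],"roll":0,"grip":-1},{"delta_pos":[0,0,0],"roll":0,"grip":-1},{"delta_pos":[0,0,0],"roll":0,"grip":-1},{"delta_pos":[0,0,0],"roll":0,"grip":-1},{"delta_pos":[0,0,0],"roll":0,"grip":-1},{"delta_pos":[0,0,0],"roll":0,"grip":-1}]'

```text
time: 16.73
ee_pos: [0.4286, 0.1132, 0.0195]
tcp_rot: [[-0.003, 1.0, 0.002], [1.0, 0.003, 0.001], [0.001, 0.002, -1.0]]
wrist_force: [-0.9, -0.5, 10.8]
opening: 0.614
gripper_force: 60.8
```

Emit:
step_arm --plan '[{"delta_pos":[0,0,0.06],"roll":0,"grip":-1},{"delta_pos":[0,0,0.2],"roll":0,"grip":-1},{"delta_pos":[0,0,0.33],"roll":0,"grip":-1},{"delta_pos":[0.05,0.07,0.38],"roll":0,"grip":-1},{"delta_pos":[0.16,0.2,0.38],"roll":0,"grip":-1},{"delta_pos":[0.28,0.34,0.38],"roll":0,"grip":-1},{"delta_pos":[0.4,0.48,0.38],"roll":0,"grip":-1},{"delta_pos":[0.53,0.6,0.38],"roll":0,"grip":-1},{"delta_pos":[0.62,0.67,0.38],"roll":0,"grip":-1},{"delta_pos":[0.64,0.686,0.36],"roll":0,"grip":-1},{"delta_pos":[0.64,0.686,0.27],"roll":0,"grip":-1},{"delta_pos":[0.64,0.686,0.17],"roll":0,"grip":-1},{"delta_pos":[0.64,0.686,0.09],"roll":0,"grip":-1},{"delta_pos":[0.64,0.686,0.05],"roll":0,"grip":-1},{"delta_pos":[0.64,0.686,0.03],"roll":0,"grip":-1},{"delta_pos":[0.64,0.686,0.02],"roll":0,"grip":-1},{"delta_pos":[0.64,0.686,0.018],"roll":0,"grip":-1},{"delta_pos":[0.64,0.686,0.018],"roll":0,"grip":-1}]'

```text
time: 18.98
ee_pos: [0.6203, 0.3188, 0.0247]
tcp_rot: [[-0.003, 1.0, 0.001], [1.0, 0.003, 0.001], [0.001, 0.001, -1.0]]
wrist_force: [-1.9, -0.9, 3.0]
opening: 0.611
gripper_force: 64.2
```

Emit:
step_arm --plan '[{"delta_pos":[0,0,0],"roll":0,"grip":0.4},{"delta_pos":[0,0,0],"roll":0,"grip":0.8},{"delta_pos":[0,0,0],"roll":0,"grip":0.8},{"delta_pos":[0,0,0.01],"roll":0,"grip":0.8},{"delta_pos":[0,0,0.1],"roll":0,"grip":0.8},{"delta_pos":[0,0,0.25],"roll":0,"grip":0.8},{"delta_pos":[0,0,0.42],"roll":0,"grip":0.8},{"delta_pos":[0,0,0.55],"roll":0,"grip":1},{"delta_pos":[-0.13,-0.05,0.6],"roll":0.25,"grip":1},{"delta_pos":[-0.32,-0.13,0.6],"roll":0.5,"grip":1},{"delta_pos":[-0.5,-0.21,0.6],"roll":0.7,"grip":1},{"delta_pos":[-0.65,-0.29,0.6],"roll":0.7,"grip":1},{"delta_pos":[-0.69,-0.33,0.6],"roll":0.7,"grip":1},{"delta_pos":[-0.69,-0.33,0.6],"roll":0.7,"grip":1}]'

```text
time: 20.72
ee_pos: [0.4131, 0.2194, 0.2043]
tcp_rot: [[-0.361, 0.933, 0.001], [0.933, 0.361, 0.001], [0.001, 0.001, -1.0]]
wrist_force: [0.6, 0.0, 0.3]
opening: 1.002
gripper_force: 0.0
```

```bash
python3 - <<'E'
from h import *
from workcell import bot
C={n:bot.camera_info(n) for n in("top","scene","wrist")}
w=bot.get_image('wrist')[:,:,::-1];a=bot.get_image('scene')[:,:,::-1]
s=bot.read_state();print(s['ee_pos'],s['tcp_rot'][:,1],proj(C['wrist'],(.414,.217,.058)))
cv2.imwrite('pics/w2.png',w)
cv2.imwrite('pics/p3.png',np.hstack([cv2.resize(w,(480,300)),cv2.resize(a[120:240,380:520],(320,300))]))
E
```

```text
[0.41434548 0.22059379 0.20425881] [0.93255967 0.36101009 0.00204583] [316.89522429 186.73701827]
```

View pics/p3.png

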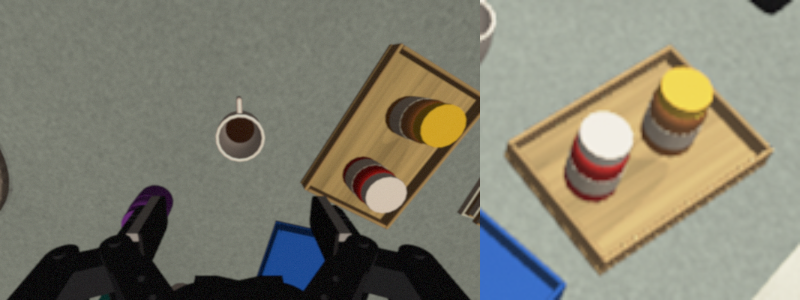

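Both jars stand upright in the crate. In the wrist view cupL's rim is at about (320,184) full-scale with its handle straight up, aligned with the tool. Now the cups.

Emit:
step_arm --plan '[{"delta_pos":[0.005,-0.006,-0.12],"roll":0,"grip":1},{"delta_pos":[0.005,-0.006,-0.25],"roll":0,"grip":1},{"delta_pos":[0.005,-0.006,-0.38],"roll":0,"grip":1},{"delta_pos":[0.005,-0.006,-0.5],"roll":0,"grip":1},{"delta_pos":[0.005,-0.006,-0.58],"roll":0,"grip":1},{"delta_pos":[0.005,-0.006,-0.614],"roll":0,"grip":1},{"delta_pos":[0.005,-0.006,-0.614],"roll":0,"grip":1},{"delta_pos":[0.005,-0.006,-0.614],"roll":0,"grip":-1},{"delta_pos":[0.005,-0.006,-0.614],"roll":0,"grip":-1},{"delta_pos":[0.005,-0.006,-0.614],"roll":0,"grip":-1},{"delta_pos":[0.005,-0.006,-0.614],"roll":0,"grip":-1},{"delta_pos":[0.005,-0.006,-0.614],"roll":0,"grip":-1},{"delta_pos":[0.005,-0.006,-0.614],"roll":0,"grip":-1}]'

```text
time: 22.45
ee_pos: [0.4152, 0.2185, 0.0207]
tcp_rot: [[-0.361, 0.932, 0.002], [0.932, 0.361, 0.002], [0.001, 0.002, -1.0]]
wrist_force: [-0.5, -0.2, 6.5]
opening: 0.673
gripper_force: 63.1
```

Emit:
step_arm --plan '[{"delta_pos":[0,0,0.06],"roll":0,"grip":-1},{"delta_pos":[0,0,0.2],"roll":0,"grip":-1},{"delta_pos":[0,0,0.3],"roll":0,"grip":-1},{"delta_pos":[0.05,-0.06,0.33],"roll":-0.1,"grip":-1},{"delta_pos":[0.16,-0.18,0.33],"roll":-0.2,"grip":-1},{"delta_pos":[0.29,-0.31,0.33],"roll":-0.3,"grip":-1},{"delta_pos":[0.43,-0.44,0.33],"roll":-0.4,"grip":-1},{"delta_pos":[0.55,-0.54,0.33],"roll":-0.47,"grip":-1},{"delta_pos":[0.62,-0.6,0.33],"roll":-0.47,"grip":-1},{"delta_pos":[0.635,-0.608,0.31],"roll":-0.47,"grip":-1},{"delta_pos":[0.635,-0.608,0.23],"roll":-0.47,"grip":-1},{"delta_pos":[0.635,-0.608,0.15],"roll":-0.47,"grip":-1},{"delta_pos":[0.635,-0.608,0.08],"roll":-0.47,"grip":-1},{"delta_pos":[0.635,-0.608,0.04],"roll":-0.47,"grip":-1},{"delta_pos":[0.635,-0.608,0.025],"roll":-0.47,"grip":-1},{"delta_pos":[0.635,-0.608,0.018],"roll":-0.47,"grip":-1},{"delta_pos":[0.635,-0.608,0.018],"roll":-0.47,"grip":-1}]'

```text
time: 24.58
ee_pos: [0.6049, 0.0356, 0.0258]
tcp_rot: [[-0.123, 0.992, 0.0], [0.992, 0.123, 0.0], [0.0, 0.0, -1.0]]
wrist_force: [-3.2, 0.9, 3.1]
opening: 0.669
gripper_force: 65.1
```

Emit:
step_arm --plan '[{"delta_pos":[0,0,0],"roll":0,"grip":0.5},{"delta_pos":[0,0,0],"roll":0,"grip":0.85},{"delta_pos":[0,0,0],"roll":0,"grip":0.85},{"delta_pos":[0,0,0.01],"roll":0,"grip":0.85},{"delta_pos":[0,0,0.1],"roll":0,"grip":0.85},{"delta_pos":[0,0,0.25],"roll":0,"grip":0.85},{"delta_pos":[0,0,0.42],"roll":0,"grip":1},{"delta_pos":[-0.1,-0.07,0.55],"roll":-0.1,"grip":1},{"delta_pos":[-0.25,-0.18,0.6],"roll":-0.2,"grip":1},{"delta_pos":[-0.4,-0.31,0.6],"roll":-0.3,"grip":1},{"delta_pos":[-0.53,-0.42,0.6],"roll":-0.4,"grip":1},{"delta_pos":[-0.597,-0.468,0.6],"roll":-0.42,"grip":1},{"delta_pos":[-0.597,-0.468,0.6],"roll":-0.42,"grip":1},{"delta_pos":[-0.597,-0.468,0.6],"roll":-0.42,"grip":1}]'

```text
time: 26.32
ee_pos: [0.4271, -0.104, 0.2053]
tcp_rot: [[0.094, 0.996, 0.001], [0.996, -0.094, -0.0], [0.0, 0.001, -1.0]]
wrist_force: [0.1, 0.9, -0.2]
opening: 1.001
gripper_force: 0.0
```

```bash
python3 - <<'E'
from h import *
from workcell import bot
C={n:bot.camera_info(n) for n in("top","scene","wrist")}
w=bot.get_image('wrist')[:,:,::-1];a=bot.get_image('scene')[:,:,::-1]
s=bot.read_state();print(s['ee_pos'],s['tcp_rot'][:,1],proj(C['wrist'],(.4265,-.1045,.058)))
cv2.imwrite('pics/p4.png',np.hstack([cv2.resize(w,(480,300)),cv2.resize(a[185:315,285:425],(320,300))]))
E
```

```text
[ 0.42704907 -0.10395241  0.20501711] [ 9.95579451e-01 -9.39210930e-02  6.20828774e-04] [316.5162705  184.53872812]
```

View pics/p4.png

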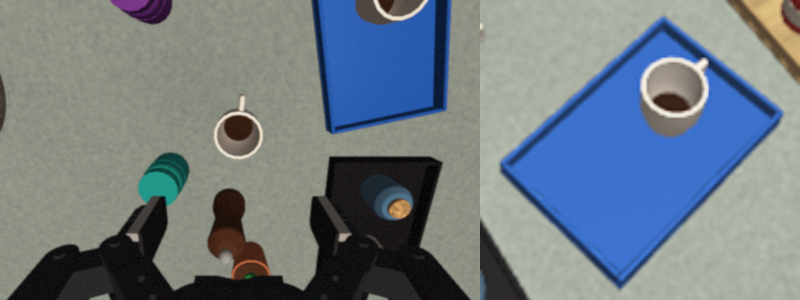

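CupL stands upright in the blue tray with its handle towards +y. CupR's rim is at about (319,177) full-scale, within a few mm of the prediction.

Emit:
step_arm --plan '[{"delta_pos":[0.003,0.005,-0.12],"roll":0,"grip":1},{"delta_pos":[0.003,0.005,-0.25],"roll":0,"grip":1},{"delta_pos":[0.003,0.005,-0.38],"roll":0,"grip":1},{"delta_pos":[0.003,0.005,-0.5],"roll":0,"grip":1},{"delta_pos":[0.003,0.005,-0.58],"roll":0,"grip":1},{"delta_pos":[0.003,0.005,-0.614],"roll":0,"grip":1},{"delta_pos":[0.003,0.005,-0.614],"roll":0,"grip":1},{"delta_pos":[0.003,0.005,-0.614],"roll":0,"grip":-1},{"delta_pos":[0.003,0.005,-0.614],"roll":0,"grip":-1},{"delta_pos":[0.003,0.005,-0.614],"roll":0,"grip":-1},{"delta_pos":[0.003,0.005,-0.614],"roll":0,"grip":-1},{"delta_pos":[0.003,0.005,-0.614],"roll":0,"grip":-1},{"delta_pos":[0.003,0.005,-0.614],"roll":0,"grip":-1}]'

```text
time: 28.05
ee_pos: [0.4274, -0.1034, 0.022]
tcp_rot: [[0.096, 0.995, 0.002], [0.995, -0.096, 0.001], [0.001, 0.002, -1.0]]
wrist_force: [-2.0, 0.9, 8.6]
opening: 0.68
gripper_force: 62.0
```

Emit:
step_arm --plan '[{"delta_pos":[0,0,0.06],"roll":0,"grip":-1},{"delta_pos":[0,0,0.2],"roll":0,"grip":-1},{"delta_pos":[0,0,0.3],"roll":0,"grip":-1},{"delta_pos":[0.06,0.01,0.33],"roll":0.1,"grip":-1},{"delta_pos":[0.18,0.04,0.33],"roll":0.2,"grip":-1},{"delta_pos":[0.33,0.08,0.33],"roll":0.3,"grip":-1},{"delta_pos":[0.48,0.12,0.33],"roll":0.4,"grip":-1},{"delta_pos":[0.59,0.145,0.33],"roll":0.42,"grip":-1},{"delta_pos":[0.63,0.152,0.32],"roll":0.42,"grip":-1},{"delta_pos":[0.63,0.152,0.28],"roll":0.42,"grip":-1},{"delta_pos":[0.63,0.152,0.2],"roll":0.42,"grip":-1},{"delta_pos":[0.63,0.152,0.13],"roll":0.42,"grip":-1},{"delta_pos":[0.63,0.152,0.07],"roll":0.42,"grip":-1},{"delta_pos":[0.63,0.152,0.04],"roll":0.42,"grip":-1},{"delta_pos":[0.63,0.152,0.025],"roll":0.42,"grip":-1},{"delta_pos":[0.63,0.152,0.018],"roll":0.42,"grip":-1},{"delta_pos":[0.63,0.152,0.018],"roll":0.42,"grip":-1}]'

```text
time: 30.18
ee_pos: [0.6156, -0.058, 0.0271]
tcp_rot: [[-0.123, 0.992, 0.0], [0.992, 0.123, 0.0], [0.0, 0.0, -1.0]]
wrist_force: [-2.4, -0.1, 5.2]
opening: 0.681
gripper_force: 65.1
```

Emit:
step_arm --plan '[{"delta_pos":[0,0,0],"roll":0,"grip":0.5},{"delta_pos":[0,0,0],"roll":0,"grip":0.85},{"delta_pos":[0,0,0],"roll":0,"grip":0.85},{"delta_pos":[0,0,0.01],"roll":0,"grip":0.85},{"delta_pos":[0,0,0.1],"roll":0,"grip":0.85},{"delta_pos":[0,0,0.25],"roll":0,"grip":0.85},{"delta_pos":[0,0,0.42],"roll":0,"grip":1},{"delta_pos":[0,0,0.6],"roll":0,"grip":1},{"delta_pos":[-0.15,0,0.75],"roll":0,"grip":1},{"delta_pos":[-0.3,0,0.8],"roll":0,"grip":1},{"delta_pos":[-0.45,0,0.8],"roll":0,"grip":1},{"delta_pos":[-0.5,0,0.8],"roll":0,"grip":1},{"delta_pos":[-0.5,0,0.8],"roll":0,"grip":1}]'

```text
time: 31.8
ee_pos: [0.4655, -0.0577, 0.2665]
tcp_rot: [[-0.123, 0.992, 0.001], [0.992, 0.123, 0.001], [0.001, 0.001, -1.0]]
wrist_force: [0.2, -0.7, -0.3]
opening: 0.999
gripper_force: 0.0
```

```bash
python3 - <<'E'
from workcell import bot
import cv2
cv2.imwrite('pics/s9.png',bot.get_image('scene')[:,:,::-1])
E
```

```text
(no output)
```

View pics/s9.png

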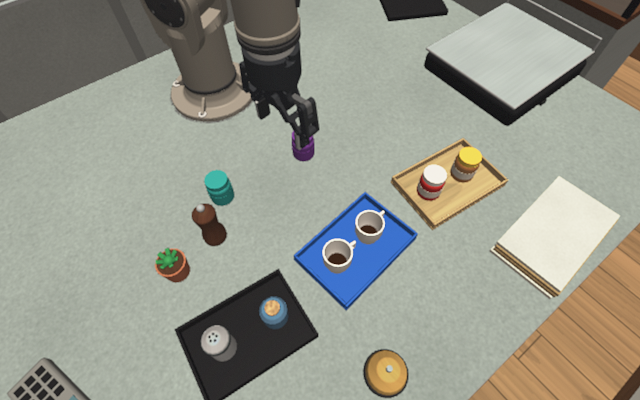

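The jars stand in the crate at (432,182) and (466,163), the cups in the blue tray at (338,255) and (370,225), and the shaker in the caddy at (216,341). The mill and plant haven't moved. Handing in.

```bash
python3 -c "
from workcell import bot
print(bot.sign_off())"
```

```text
the job is handed in; nothing more can be done
None
```

I handed the job in at about 32 s: both jars stand in the crate, the shaker in the caddy and both cups in the wash tray, all upright and released in the last picture, with the mill and plant where they were; the sign-off returned no verdict.

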